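# Return a syringe shield to the sprung bench safe and ease its flap shut

### The arm

A 6-joint arm with a two-finger parallel gripper is mounted at the origin on a cart in front of the work surface, level with it; the furniture and walls round the work are solid. World frame = base frame: x ahead of the robot, y to its left, z up, the work surface at z = 0. Lengths are in mm, angles in rad, forces in N, time in s.
With the tool pointing down it reaches from about 275 to 975 mm from the base axis. Payload 8.4 kg.
Tool frame: the origin (TCP) lies at the very end of the fingers, on their centre line; the grasp point (between the pads) lies 19 mm behind it; z points along the fingers, y is the line along which they close (so a half turn about z gives the same grasp; the last joint's range is limited). The gripper opens to 92 mm and grips with 3 to 60 N. Pads are 20 mm wide; open, the fingers measure 128 mm over their backs; the gripper's body (75 mm by 189 mm) begins 69 mm behind the grasp point.
Start: joints at [-1.237, 0.353, 1.633, -0, 1.155, -0.002], TCP at [205.951, -590.095, 214.583] pointing down, gripper open.
Joint ranges: [-2.63, 2.63], [-0.92, 2.1], [0.06, 2.66], [-1.3, 4.44], [0, 2.69], [-3.02, 3.02]. Speed limits (rad/s): [2.22, 2.22, 2.79, 3.14, 3.14, 3.14].

### API

Orientations are given as a unit quaternion [w, x, y, z].
In Python, from station import * gives the robot as it stands.
- The arm moves only by the shell command python3 -m handwheel 'ROWS' [FORCE]. ROWS is JSON, a list that holds one entry, the list of rows, each a list of 7 numbers: the turn, a rotation vector about the tool's x, y, z in degrees, then the shift along the tool's x, y, z in cm, then the opening, from 0 (shut) to 1 (fully open). In form: [[[wx, wy, wz, tx, ty, tz, grip], ...]]. A call has 1 to 10 rows; each row is the pose to reach, as a shift and turn from the pose commanded when the call began, along the tool's axes at that moment; what a row does not reach only later rows make up. A row lasts 1/10 s, in which the tool goes at most 50 mm and 8.59 degrees, less where a joint would pass 70% of its speed; a pose out of reach is approached as far as the arm can. A call with a gripper value outside its range is refused whole. The fingers move at their own pace and stop on an object; FORCE is the grip in N (left out, the last holds). Time passes only in rows, so rows that repeat a pose let the fingers close. It gives the time, the measured TCP pose, the force, the opening and the grip force at its end, in the units of the state.
- observe(): the state, without advancing time (a new reading comes with each control period).
- camera(name): name is "side" or "top"; returns a dict with "color" (384x512x3 uint8, red, green, blue), "intrinsics" (3x3 intrinsics, pixels), "dist_coeffs" ([k1, k2, p1, p2, k3] as OpenCV has them; the pictures are not rectified), "R" (3x3) and "t" (3): a world point X has camera coordinates R X + t. Camera axes: x right, y down, z forward; pixel columns grow to the right and rows downward; lengths in mm; the calibration is good to about 2 mm. A picture is of the moment at which its call begins. There is no depth.
- close_job(): hands the job in; it is judged then, once.
The state is a dict: "time_s": time; "joint_pos": joint angles; "joint_vel": joint speeds; "effort": joint torques, N m; "ee_pos": TCP position; "eef_rot": TCP orientation; "force": force on the tool from outside, world axes, zero at the start; "wrist_torque": the same for the moment, N m; "gripper_width": finger opening in mm; "gripper_force": force on a finger pad.
Only numpy, scipy, OpenCV 4.12 (cv2) and the standard library are available. Lean on these libraries where they do the work, as an engineer would, in place of code of your own. Each camera call takes 0.05 s, during which the arm holds its last target. There are 200 camera calls.

### The job

Put the tungsten syringe shield away in the small bench safe: lift it out of its open carrier by its two ends, lay it on the bench and let go, then take it again across its middle, because only its middle can be reached in the safe. Lift the safe's flap by its ball knob until it stays open by itself, lay the shield gently into the two saddles inside, and bring the flap down by its knob, easing it fully shut against its spring without letting it slam. Do not drop the shield, and leave the two standing vials near the safe where they are.

Things in the scene. Friction and masses are not known exactly. Their poses are not given: they have to be found in the camera images.
- syringe_shield: Heavy grey tungsten tube (0.38 kg, varies) with a window slot, lying in the carrier. It behaves as a box 24 mm (x) by 68 mm (y, its long axis) by 24 mm (z, up). Origin: middle of its underside. A small thumb screw stands 6 mm proud of its top. In the safe it may lie either way round.
- carrier: Fixed open plastic tray, 64 mm (x) by 180 mm (y). Origin: centre of its underside. The shield lies on its floor, 14 mm above the bench, along y between rails 30 mm apart, 66 mm long and 38 mm high (flush with the shield's top); past each end is a finger bay 50 by 50 mm. Behind it a 0.4 m tall screen stands from world x = 0.54; the front of the bench between carrier and safe is clear.
- safe: Bench safe, fixed: grey steel box 100 mm (x) by 134 mm (y) by 85 mm high with 10 mm walls, its 80 by 114 mm mouth on top under the flap. Origin: centre of its underside on the bench. Its front, with a blank card holder, faces -x; the hinge runs along y at the back (+x); a spring strut on its +y side reaches y = 86 mm.
- safe_saddle (a point): centre of the floor inside the safe, midway between its two saddles, 30 mm above the bench. The shield lies here flat, its long axis along the safe's x, its ends held between end plates 76 mm apart (20 mm high) and cheeks 32 mm apart (14 mm high); between the saddles the middle 52 mm is free on both sides (each wall is 57 mm from the middle) for the fingers.
- flap_hinge (a point): middle of the flap's hinge axis, at (53, 0, 90.5) mm in the safe's frame; the axis is the safe's y. An over-centre spring strut holds the flap open against its stop above about 1.5 rad; below that it pulls it shut, with up to about 5 N at the knob near shut (weight included).
- flap_knob (a point): centre of the black ball knob, 24 mm across, on a 9 mm stem that sticks out of the flap's free edge. It moves with the flap, on a circle of 137 mm radius about the hinge; with the flap shut it is 137 mm in front of (towards safe -x) and 3 mm below the hinge, 34 mm clear of the box's front.
- flap (a joint): angle of the safe's steel flap (104 by 134 by 5 mm) about its hinge, rad: 0 shut, lying level on the rim; grows as the knob rises and swings back over the hinge; stop at 1.75. Let go below about 1.5 it slams; let go within about 5 mm (at the knob) of shut it only taps.
- vial_tall: glass vial standing near the safe, 30 mm across, 62 mm tall, origin at the centre of its underside; stays where it is
- vial_small: glass vial standing near the safe, 23 mm across, 47 mm tall, origin at the centre of its underside; stays where it is

How it is judged (in metres and radians):
On the way, in this order (a step that is already met when the one before it is completed fails the run):
1. the shield lies on the bench, released (height (world z) of syringe_shield below 0.006 m and angle between syringe_shield's own z axis and vertical below 0.2 rad and contact force between the fingers and syringe_shield below 0.1 N and linear speed of syringe_shield below 0.03 m/s), for 0.2 s.
2. the shield lies in the saddles of the safe, released, under the open flap (distance between syringe_shield and safe_saddle below 0.01 m and angle between the y axis of syringe_shield and the x axis of safe, either way round below 0.2 rad and contact force between the fingers and syringe_shield below 0.1 N and linear speed of syringe_shield below 0.03 m/s and value of joint flap above 1.2 rad), for 0.2 s.
At the end, for the whole second after the job is handed in: the shield lies at rest in the saddles (its underside's middle within 10 mm of the middle of the safe's floor, its long axis within 0.2 rad of front to back); the flap is shut (below 0.04 rad); both vials within 30 mm of where they stood (distance between syringe_shield and safe_saddle below 0.01 m and angle between the y axis of syringe_shield and the x axis of safe, either way round below 0.2 rad and linear speed of syringe_shield below 0.03 m/s and value of joint flap below 0.04 rad and distance of each of vial_tall, vial_small from where it was at the start of the episode below 0.03 m); the robot touches nothing.
It fails at once if the flap slams: it swings shut faster than 4 rad/s (0.55 m/s at the knob) (velocity of joint flap below -4 rad/s).
It fails at once if the shield is dropped: out of the fingers and moving faster than 0.6 m/s (contact force between the fingers and syringe_shield below 0.1 N and linear speed of syringe_shield above 0.6 m/s).
It fails at once if a vial near the safe is shoved or knocked over (distance of any of vial_tall, vial_small from where it was at the start of the episode above 0.03 m or angle between any of vial_tall, vial_small's own z axis and vertical above 0.6 rad).
It also fails if it takes over 72 s, if anything falls off the work surface, if the arm or the gripper's body presses on something with over 40 N, if the wrist force passes 120 N, or if a joint passes its speed limit or range.

## Working session

There is one attempt and no reset: what is moved stays moved. The work goes in short steps, Python scripts to look and compute and a shell command to move; the robot and the scene stay as the last step left them, time stands still between calls to the robot, and variables do not carry over. Pictures are saved under pics/ and viewed, at most 10 in all, crops included, and the job is handed in when it is done.

```bash
mkdir -p pics; ls; python3 - <<'E'
from station import *
import cv2,numpy as np
s=observe();print({k:np.round(v,3).tolist() for k,v in s.items()})
for n in("side","top"):
    c=camera(n);cv2.imwrite(f"pics/{n}0.png",cv2.resize(c["color"][:,:,::-1],(800,600),interpolation=cv2.INTER_CUBIC))
    print(n,c["intrinsics"],c["dist_coeffs"],c["R"],c["t"])
E
```

```text
pics
{'time_s': 0.0, 'joint_pos': [-1.237, 0.354, 1.634, 0.0, 1.155, -0.002], 'joint_vel': [-0.0, -0.001, 0.001, -0.0, 0.0, 0.001], 'effort': [-0.0, -59.384, -33.422, 0.07, 0.023, -0.0], 'ee_pos': [205.811, -589.611, 213.885], 'eef_rot': [-0.001, 0.986, 0.167, -0.0], 'force': [1.036, 0.76, 0.167], 'wrist_torque': [0.029, -0.008, 0.014], 'gripper_force': 0.0, 'gripper_width': 91.982}
side [[427.5948575    0.         253.99586688]
 [  0.         427.5948575  184.01139851]
 [  0.           0.           1.        ]] [0.01232024 0.         0.         0.         0.        ] [[ 0.92424831 -0.38155563  0.01342964]
 [-0.19669885 -0.50602495 -0.83979064]
 [ 0.32722258  0.77353348 -0.54274426]] [-562.45945342   83.75151668  919.98458168]
top [[360.17067824   0.         257.03346919]
 [  0.         360.17067824 191.09891254]
 [  0.           0.           1.        ]] [9.26912391e-05 0.00000000e+00 0.00000000e+00 0.00000000e+00
 0.00000000e+00] [[-2.59810169e-02 -9.99656929e-01 -3.31837168e-03]
 [-9.89817829e-01  2.61897316e-02 -1.39909841e-01]
 [ 1.39948749e-01 -3.50416489e-04 -9.90158687e-01]] [-169.65931454  540.78944972  855.59289779]
```

View pics/side0.png

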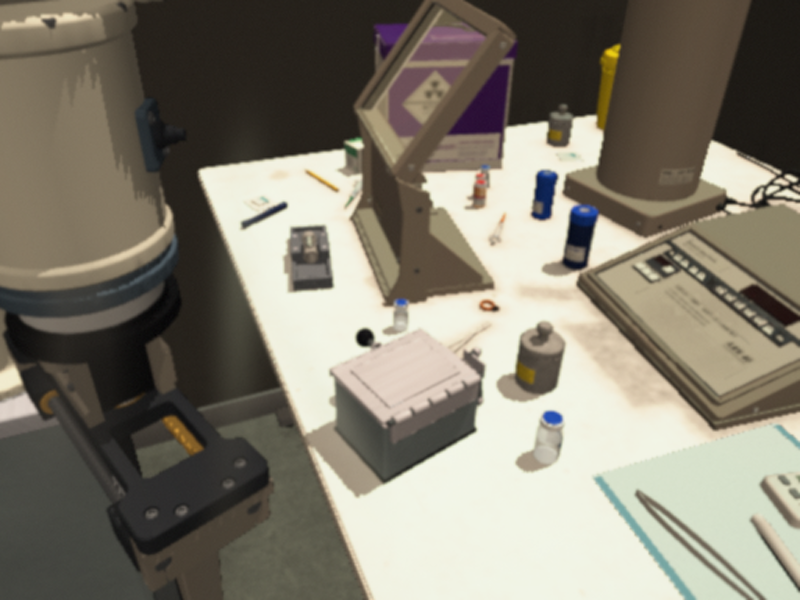

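View pics/top0.png

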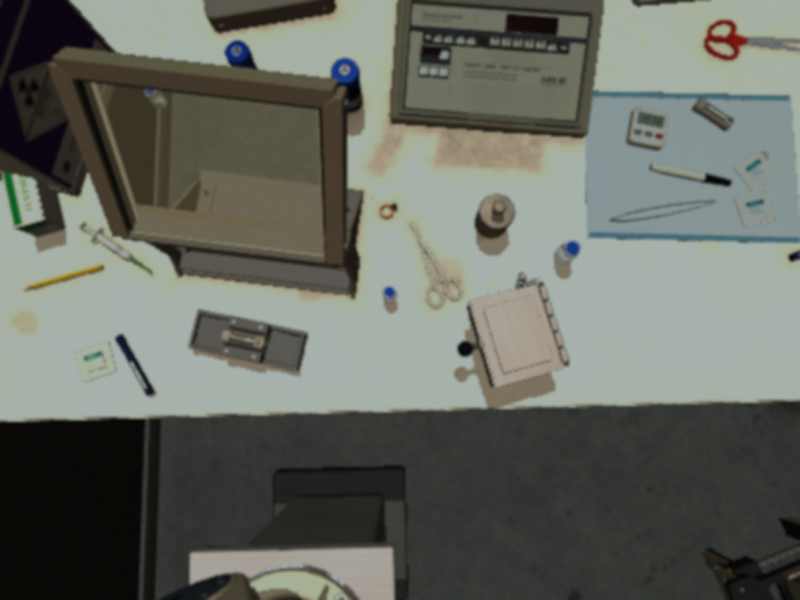

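The side view shows the carrier at (310,257), the safe at (405,400), its knob at (365,337) and vials at (400,315) and (548,437). The top view shows the carrier at (248,341), the safe at (518,335), the knob at (466,348) facing +y, and vials at (390,297) and (567,253). I'll zoom in next.

```bash
cat > h.py <<'E'
from station import *
import cv2,numpy as np
from scipy.spatial.transform import Rotation as Ro
def proj(c,P): 
    return cv2.projectPoints(np.array(P,float).reshape(-1,1,3),cv2.Rodrigues(np.array(c["R"]))[0],np.array(c["t"],float),np.array(c["intrinsics"]),np.array(c["dist_coeffs"]))[0].reshape(-1,2)
def onplane(c,uv,z):
    p=cv2.undistortPoints(np.array(uv,float).reshape(-1,1,2),np.array(c["intrinsics"]),np.array(c["dist_coeffs"])).reshape(-1,2)
    R=np.array(c["R"]);t=np.array(c["t"]);C=-R.T@t
    d=np.c_[p,np.ones(len(p))]@R
    return C+d*((z-C[2])/d[:,2])[:,None]
def tri(c1,u1,c2,u2):
    a=[]
    for c,u in((c1,u1),(c2,u2)):
        p=cv2.undistortPoints(np.array(u,float).reshape(-1,1,2),np.array(c["intrinsics"]),np.array(c["dist_coeffs"])).reshape(-1,2).T
        a.append(p)
    P=[np.c_[np.array(c["R"]),np.array(c["t"])] for c in(c1,c2)]
    X=cv2.triangulatePoints(P[0],P[1],a[0],a[1]);return (X[:3]/X[3]).T
def crop(c,x0,y0,w,h,W,H): # pixel(native)=x0+u*w/W
    k=c["color"][y0:y0+h,x0:x0+w,::-1]
    return cv2.resize(k,(W,H),interpolation=cv2.INTER_CUBIC)
E
python3 - <<'E'
from h import *
t=camera("top");s=camera("side")
a=np.hstack([crop(t,115,190,100,75,400,300),crop(t,285,170,100,75,400,300)])
b=np.hstack([crop(s,175,135,80,60,400,300),crop(s,200,185,140,105,400,300)])
cv2.imwrite("pics/m1.png",np.vstack([a,b]))
E
```

```text
(no output)
```

View pics/m1.png

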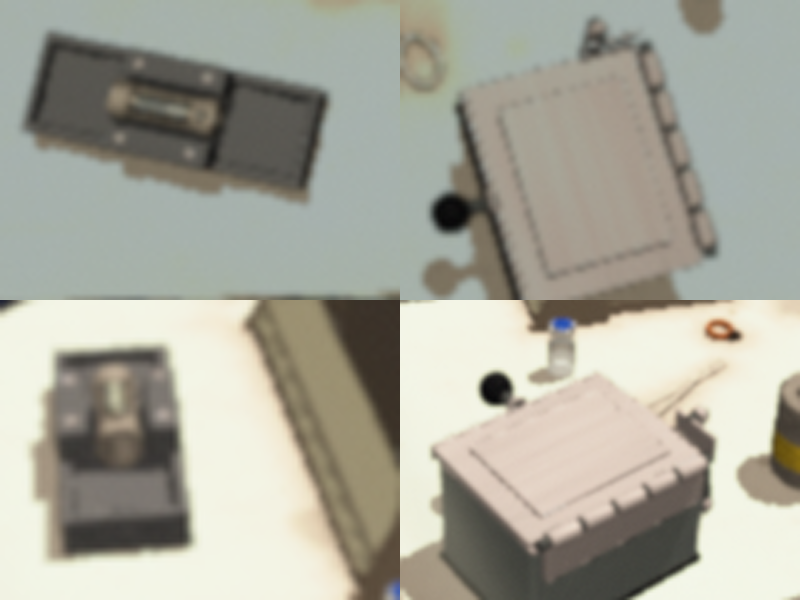

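The montage gives the carrier corners, both shield ends, the knob and the flap corners in both views, so I can triangulate them.

```bash
python3 - <<'E'
from h import *
from scipy.optimize import least_squares
t=camera("top");s=camera("side")
T1=lambda p:np.array([115,190])+np.array(p)/4
T2=lambda p:np.array(p)/1.5625-[0.18,0.18]
S1=lambda p:np.array([175,135])+(np.array(p)-[0,300])/5
S2=lambda p:np.array([200,185])+(np.array(p)-[400,300])/2.857
ct=T1([(26,128),(48,36),(326,95),(306,197)]);cs=S1([(55,352),(165,347),(187,515),(65,520)])
print("carrier",tri(t,ct,s,cs).round(1))
st=T1([(112,98),(220,115)]);ss=S1([(113,366),(119,464)])
print("shield",tri(t,st,s,ss).round(1), onplane(t,st,35).round(1),onplane(s,ss,35).round(1))
kt=np.array([[297.5,223.]]);ks=S2([(496,388)])
print("knob",tri(t,kt,s,ks).round(1))
ft=T2([(469,303),(541,282),(568,362),(493,387)]);fs=S2([(597,375),(708,460),(535,550),(433,452)])
F=tri(t,ft,s,fs);print("flap",F.round(1))
# safe fit
M=np.array([[-52,67,90],[52,67,90],[52,-67,90],[-52,-67,90],[-84,0,87.5]])
def W(p): return M@Ro.from_euler('z',p[2]).as_matrix().T+[p[0],p[1],p[3]]
r=lambda p:np.r_[(proj(t,W(p))-np.r_[ft,kt]).ravel(),(proj(s,W(p))-np.r_[fs,ks]).ravel()]
f=least_squares(r,[F[:,0].mean(),F[:,1].mean(),-1.3,0]);print(f.x.round(3),f.fun.round(1))
f=least_squares(r,[F[:,0].mean(),F[:,1].mean(),-1.3,0],loss='soft_l1');print(f.x.round(3))
R=Ro.from_euler('z',f.x[2]);print("knob",R.apply([-84,0,87.5])+[*f.x[:2],0],"hinge",R.apply([53,0,0])+[*f.x[:2],0])
# vials: base
print("vials",onplane(t,T2([(390,293),(571,248)]),[47,62]).round(0), onplane(s,T2([(402,303),(552,418)]),[47,62]).round(0))
E
```

```text
carrier [[469.4 156.3  22.6]
 [528.1 144.6  20.4]
 [485.4 -30.9  22.1]
 [425.  -19.7  26.2]]
shield [[485.9  97.3  40.1]
 [472.9  37.3  16.1]] [[485.7  99.1  35. ]
 [473.4  32.3  35. ]] [[488.9 106.6  35. ]
 [463.1   6.6  35. ]]
knob [[ 452.1 -275.2   88.2]]
flap [[ 520.7 -284.2   86.5]
 [ 547.9 -392.5   89.7]
 [ 424.8 -424.4   88.4]
 [ 395.4 -314.7   81.9]]
[ 472.592 -354.407   -1.312   -2.846] [ 1.2 -1.6 -2.6 -0.5 -1.6  3.4  3.3  0.2 -1.   0.6  2.   0.2  0.4 -1.1
 -0.2 -0.2  0.4  0.1 -0.8  1. ]
[ 472.12  -355.356   -1.313   -2.014]
knob [ 450.74124294 -274.12182357   87.5       ] hinge [ 485.60898596 -406.61046646    0.        ]
vials [[ 545. -165.   47.]
 [ 606. -450.   62.]] [[ 546. -167.   47.]
 [ 604. -454.   62.]]
```

```bash
cat >> h.py <<'E'
def go(p,closing_deg,tilt=0,q=None):
    """rotvec(deg) and shift(cm) in tool axes to reach TCP p, tool down, closing axis at closing_deg, tilt deg about tool y"""
    s=observe();w=s["eef_rot"];R0=Ro.from_quat([*w[1:],w[0]])
    a=np.radians(closing_deg);y=np.array([np.cos(a),np.sin(a),0]);z=np.array([0,0,-1.]);x=np.cross(y,z)
    R=Ro.from_matrix(np.c_[x,y,z])*Ro.from_euler('y',tilt,degrees=True)
    print("turn",np.degrees((R0.inv()*R).as_rotvec()).round(1),"shift",(R0.inv().apply(np.array(p)-s["ee_pos"])/10).round(2),"tool z",R.apply([0,0,1]).round(2))
E
python3 - <<'E'
from h import *
t=camera("top")
u=np.array([115,190])+np.array([(138,63),(208,77),(119,137),(190,152)])/4
P=onplane(t,u,38);print(P.round(1),P.mean(0))
go([481,65.5,120],-103.5,-6)
go([481,65.5,120],-103.5,6)
E
```

```text
[[506.6  82.5  38. ]
 [496.8  39.2  38. ]
 [461.4  93.4  38. ]
 [451.1  49.8  38. ]] [478.98888927  66.19077483  38.        ]
turn [ 1.7 -5.8 32.7] shift [ 47.57 -52.82   9.46] tool z [-0.1   0.02 -0.99]
turn [-1.7  5.8 32.7] shift [ 47.57 -52.82   9.46] tool z [ 0.1  -0.02 -0.99]
```

```bash
python3 -m handwheel '[[[0,0,8,5,-5.5,0,1],[0,0,16,10,-11,0,1],[0,0,24,15,-16.5,0,1],[0,0,32,20,-22,0,1],[0,0,32,25,-27.5,0,1],[0,0,32,30,-33,0,1],[0,0,32,30,-33,0,1]]]' 40
python3 - <<'E'
from h import *
go([479.5,66,130],-103.5,6)
E
```

```text
time_s: 1.05
ee_pos: [343.2, -266.4, 214.8]
eef_rot: [0.0, 0.994, -0.111, 0.0]
force: [1.2, -0.6, 0.4]
gripper_width: 92.1
gripper_force: 0.0
turn [-0.   6.   0.7] shift [  5.92 -35.43   8.48] tool z [ 0.1  -0.02 -0.99]
```

```bash
python3 -m handwheel '[[[0,0,0,0,0,0,1],[0,0,0,0,0,0,1]]]' 
python3 - <<'E'
from h import *
go([479.5,66,130],-103.5,6)
E
```

```text
time_s: 1.25
ee_pos: [343.4, -267.4, 214.9]
eef_rot: [0.0, 0.994, -0.11, 0.0]
force: [-0.4, -0.4, -0.1]
gripper_width: 91.7
gripper_force: 0.0
turn [-0.   6.   0.9] shift [  6.02 -35.51   8.47] tool z [ 0.1  -0.02 -0.99]
```

```bash
python3 -m handwheel '[[[0,6,0.9,6,-35.5,4,1],[0,6,0.9,6,-35.5,5,1],[0,6,0.9,6,-35.5,6,1],[0,6,0.9,6,-35.5,7,1],[0,6,0.9,6,-35.5,8.5,1],[0,6,0.9,6,-35.5,8.5,1],[0,6,0.9,6,-35.5,8.5,1],[0,6,0.9,6,-35.5,8.5,1],[0,6,0.9,6,-35.5,8.5,1],[0,6,0.9,6,-35.5,8.5,1]]]' 
python3 - <<'E'
from h import *
go([479.5,66,60],-103.5,6)
go([479.5,66,17],-103.5,6)
t=camera("top");s=camera("side")
cv2.imwrite("pics/m2.png",np.hstack([crop(t,100,150,140,140,400,400),crop(s,150,60,140,140,400,400)]))
E
```

```text
time_s: 2.25
ee_pos: [479.8, 63.7, 129.3]
eef_rot: [0.006, 0.992, -0.119, 0.052]
force: [-0.6, -0.2, -0.5]
gripper_width: 91.7
gripper_force: 0.0
turn [ 0.   0.  -0.2] shift [-0.81 -0.22  6.88] tool z [ 0.1  -0.02 -0.99]
turn [ 0.   0.  -0.2] shift [-1.25 -0.22 11.16] tool z [ 0.1  -0.02 -0.99]
```

View pics/m2.png

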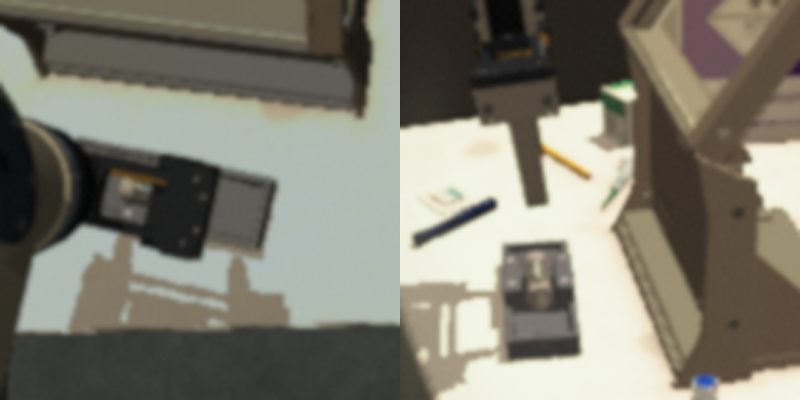

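The gripper hovers over the carrier with its near fingertip at (535,205), in line with the tray. I'm descending.

```bash
python3 -m handwheel '[[[0,0,0,-0.3,-0.2,2.5,1],[0,0,0,-0.8,-0.2,6.8,1],[0,0,0,-0.8,-0.2,6.8,1],[0,0,0,-1.0,-0.2,9,1],[0,0,0,-1.15,-0.2,10.2,1],[0,0,0,-1.25,-0.2,11,1],[0,0,0,-1.25,-0.2,11,1]]]' 
python3 - <<'E'
from h import *
go([479.5,66,17],-103.5,6)
t=camera("top");s=camera("side")
E
```

```text
time_s: 3.05
ee_pos: [479.2, 66.7, 19.0]
eef_rot: [0.006, 0.992, -0.119, 0.052]
force: [0.5, 0.9, 0.5]
gripper_width: 91.8
gripper_force: 0.0
turn [-0.   0.  -0.2] shift [0.03 0.06 0.2 ] tool z [ 0.1  -0.02 -0.99]
```

```bash
python3 -m handwheel '[[[0,0,0,0,0,0.2,0.9],[0,0,0,0,0,0.2,0.5],[0,0,0,0,0,0.2,0.5],[0,0,0,0,0,0.2,0.5],[0,0,0,0,0,0.2,0.5],[0,0,0,0,0,0.2,0.5],[0,0,0,0,0,0.2,0.5]]]' 45
```

```text
time_s: 3.85
ee_pos: [480.0, 67.3, 17.2]
eef_rot: [0.006, 0.992, -0.119, 0.052]
force: [-0.5, 1.7, 6.1]
gripper_width: 67.0
gripper_force: 45.0
```

```bash
python3 -m handwheel '[[[0,0,0,0.1,0,-1,0.5],[0,0,0,0.2,0,-2,0.5],[0,0,0,0.4,0,-4,0.5],[0,0,0,0.8,0,-8,0.5],[0,0,0,0.8,0,-8,0.5]]]' 
python3 - <<'E'
from h import *
go([425,-120,60],-103.5,0)
go([425,-120,5],-103.5,0)
t=camera("top");s=camera("side")
cv2.imwrite("pics/m3.png",np.hstack([crop(t,100,150,140,140,400,400),crop(s,150,60,140,140,400,400)]))
E
```

```text
time_s: 4.35
ee_pos: [481.9, 67.5, 101.8]
eef_rot: [0.005, 0.991, -0.119, 0.055]
force: [1.6, 0.3, -3.4]
gripper_width: 67.1
gripper_force: 45.0
turn [-0.2 -6.4 -0.2] shift [-1.55 19.58  3.96] tool z [ 0.  0. -1.]
turn [-0.2 -6.4 -0.2] shift [-2.16 19.6   9.43] tool z [ 0.  0. -1.]
```

View pics/m3.png

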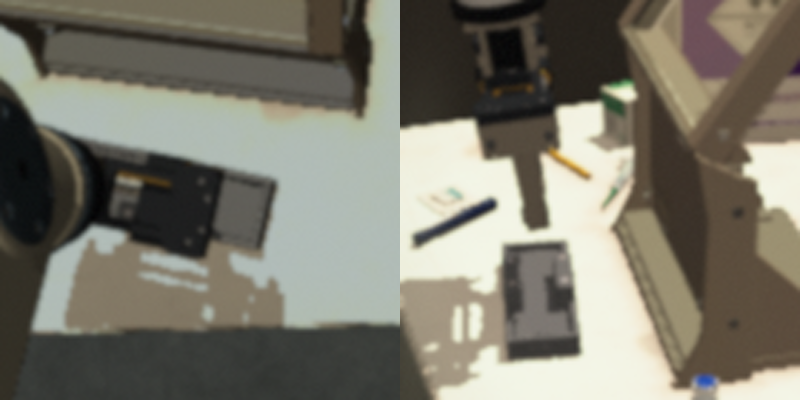

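The carrier is empty and the shield hangs level in the gripper, with the near finger at (537,225). I'll keep the 6° tilt so that the shield stays flat when it goes down.

```bash

python3 - <<'E'
from h import *
go([425,-130,100],-103.5,6)
E
python3 -m handwheel '[[[0,0,0,-1.0,4,0,0.5],[0,0,0,-1,8,0,0.5],[0,0,0,-1,12,0.3,0.5],[0,0,0,-1,16,0.5,0.5],[0,0,0,-1,20.5,0.5,0.5],[0,0,0,-1,20.5,2,0.5],[0,0,0,-1,20.5,4,0.5],[0,0,0,-1,20.5,4,0.5]]]' 
python3 - <<'E'
from h import *
go([425,-130,15],-103.5,6)
go([425,-130,4],-103.5,6)
E
```

```text
turn [-0.1 -0.1 -0.2] shift [-0.62 20.44 -0.27] tool z [ 0.1  -0.02 -0.99]
time_s: 5.25
ee_pos: [422.4, -130.5, 53.6]
eef_rot: [0.005, 0.992, -0.119, 0.049]
force: [0.3, 0.1, -3.7]
gripper_width: 67.1
gripper_force: 45.0
turn [-0.   0.3 -0.2] shift [-0.14 -0.1   3.86] tool z [ 0.1  -0.02 -0.99]
turn [-0.   0.3 -0.2] shift [-0.25 -0.1   4.96] tool z [ 0.1  -0.02 -0.99]
```

```bash

python3 -m handwheel '[[[0,0,0,0,0,1.5,0.5],[0,0,0,-0.1,0,3,0.5],[0,0,0,-0.2,0,4,0.5],[0,0,0,-0.3,0,4.5,0.5],[0,0,0,-0.3,0,4.7,0.5],[0,0,0,-0.3,0,4.8,0.5],[0,0,0,-0.3,0,4.8,0.5]]]' 
```

```text
time_s: 5.95
ee_pos: [427.4, -131.2, 8.6]
eef_rot: [0.006, 0.992, -0.119, 0.052]
force: [-0.3, 1.2, -4.4]
gripper_width: 67.1
gripper_force: 45.0
```

```bash

python3 -m handwheel '[[[0,0,0,0,0,0.2,0.5],[0,0,0,0,0,0.3,0.5],[0,0,0,0,0,0.3,0.5]]]';python3 -m handwheel '[[[0,0,0,0,0,0.1,0.5],[0,0,0,0,0,0.1,0.5]]]'; python3 -m handwheel '[[[0,0,0,0,0,0.1,0.5],[0,0,0,0,0,0.1,0.5]]]'
```

```text
time_s: 6.25
ee_pos: [427.5, -131.3, 5.3]
eef_rot: [0.006, 0.992, -0.119, 0.052]
force: [1.1, -0.2, -4.1]
gripper_width: 67.1
gripper_force: 45.0
time_s: 6.45
ee_pos: [427.5, -131.3, 4.2]
eef_rot: [0.006, 0.992, -0.119, 0.052]
force: [-0.9, -0.4, -4.3]
gripper_width: 67.6
gripper_force: 45.0
time_s: 6.65
ee_pos: [427.7, -131.3, 3.2]
eef_rot: [0.006, 0.992, -0.119, 0.052]
force: [0.3, 0.4, -3.9]
gripper_width: 67.1
gripper_force: 45.0
```

```bash

python3 -m handwheel '[[[0,0,0,0,0,0.1,0.5],[0,0,0,0,0,0.1,0.5]]]'; python3 -m handwheel '[[[0,0,0,0,0,0.05,0.5],[0,0,0,0,0,0.05,0.5]]]'
```

```text
time_s: 6.85
ee_pos: [427.8, -131.3, 3.2]
eef_rot: [0.006, 0.992, -0.119, 0.052]
force: [-6.4, 1.5, 19.5]
gripper_width: 67.5
gripper_force: 45.0
time_s: 7.05
ee_pos: [427.8, -131.3, 3.1]
eef_rot: [0.006, 0.992, -0.119, 0.052]
force: [-10.1, 2.4, 31.7]
gripper_width: 67.1
gripper_force: 45.0
```

```bash

python3 -m handwheel '[[[0,0,0,0,0,-0.1,0.5],[0,0,0,0,0,-0.1,0.8],[0,0,0,0,0,-0.1,1],[0,0,0,0,0,-0.1,1],[0,0,0,0,0,-0.1,1],[0,0,0,0,0,-0.1,1]]]'; python3 -m handwheel '[[[0,0,0,0,0,-2,1],[0,0,0,0,0,-6,1],[0,0,0,0,0,-11,1],[0,-6,0,0,0,-16,1],[0,-6,0,0,0,-16,1]]]'
python3 - <<'E'
from h import *
go([450.7,-274.1,170],14.8)
t=camera("top");s=camera("side");print(observe()["time_s"])
cv2.imwrite("pics/m4.png",np.hstack([crop(t,220,160,120,120,400,400),crop(s,170,110,160,160,400,400)]))
E
```

```text
time_s: 7.65
ee_pos: [427.7, -131.3, 2.7]
eef_rot: [0.006, 0.992, -0.119, 0.052]
force: [-0.5, 0.3, 0.5]
gripper_width: 91.6
gripper_force: 0.0
time_s: 8.15
ee_pos: [414.5, -128.5, 167.1]
eef_rot: [0.0, 0.993, -0.119, 0.002]
force: [2.0, -0.3, -0.5]
gripper_width: 92.0
gripper_force: 0.0
turn [   0.3   -0.2 -118.5] shift [ 6.96 13.3  -0.26] tool z [ 0.  0. -1.]
8.25
```

View pics/m4.png

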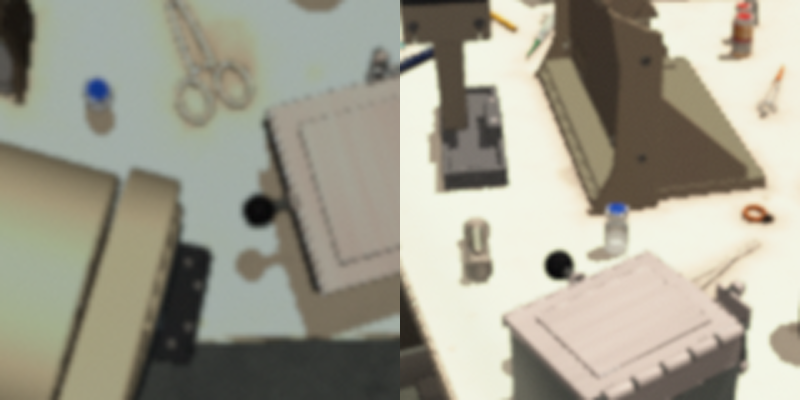

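The shield stands upright on the bench at (478,250) in the side crop, released, and the knob is at (260,211) top and (559,264) side. Next is turning to the knob.

```bash

python3 -m handwheel '[[[0,0,-8.5,1,1.5,0,0.9],[0,0,-17,2,3,0,0.7],[0,0,-25.5,3,4,0,0.6],[0,0,-34,4,5,0,0.6],[0,0,-42.5,5,6.5,0,0.6],[0,0,-51,6,8,0,0.6],[0,0,-59.5,7,10,0,0.6],[0,0,-68,7,12,0,0.6],[0,0,-76.5,7,13,0,0.6],[0,0,-80,7,13,0,0.6]]]'
python3 - <<'E'
from h import *
go([451.5,-274.7,170],14.8)
E
```

```text
time_s: 9.25
ee_pos: [447.3, -270.8, 159.1]
eef_rot: [-0.001, 0.836, 0.549, -0.0]
force: [-0.6, 0.6, 0.5]
gripper_width: 55.2
gripper_force: 0.0
turn [ -0.1  -0.1 -38.2] shift [-0.19  0.53 -1.09] tool z [ 0.  0. -1.]
```

```bash

python3 -m handwheel '[[[0,0,-8.5,-0.2,0.5,0,0.6],[0,0,-17,-0.2,0.5,0,0.6],[0,0,-25.5,-0.2,0.5,0,0.6],[0,0,-34,-0.2,0.5,0,0.6],[0,0,-38.2,-0.2,0.5,0,0.6],[0,0,-38.2,-0.2,0.5,2,0.6],[0,0,-38.2,-0.2,0.5,4,0.6],[0,0,-38.2,-0.2,0.5,5,0.6],[0,0,-38.2,-0.2,0.5,5,0.6]]]'
python3 - <<'E'
from h import *
go([451.5,-274.7,68.5],14.8)
t=camera("top");s=camera("side");print(observe()["time_s"])
cv2.imwrite("pics/m5.png",np.hstack([crop(t,260,160,120,120,400,400),crop(s,190,150,100,100,400,400)]))
E
```

```text
time_s: 10.15
ee_pos: [450.7, -273.0, 109.0]
eef_rot: [-0.002, 0.612, 0.791, 0.0]
force: [-0.3, 0.2, 0.6]
gripper_width: 55.5
gripper_force: 0.0
turn [-0.2 -0.2 -0.3] shift [-0.2   0.05  4.05] tool z [ 0.  0. -1.]
10.25
```

View pics/m5.png

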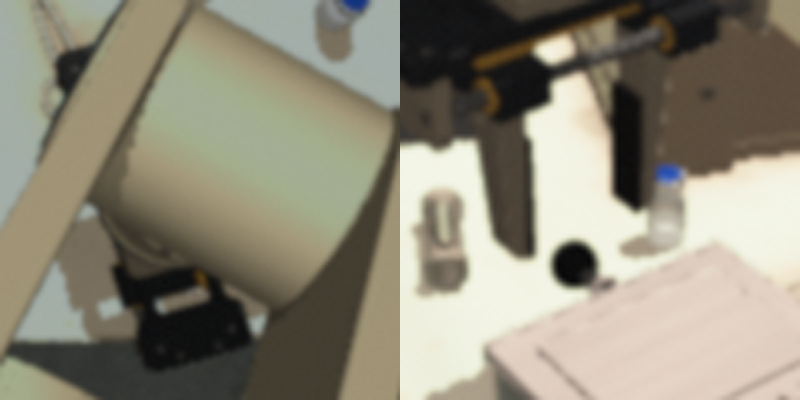

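The fingertips at (520,255) and (630,205) straddle the knob at (573,263). I'm descending and closing.

```bash

python3 -m handwheel '[[[0,0,0,-0.2,0,2,0.6],[0,0,0,-0.2,0,4,0.6],[0,0,0,-0.2,0,4,0.6],[0,0,0,-0.2,0,4,0.3],[0,0,0,-0.2,0,4,0.2],[0,0,0,-0.2,0,4,0.2],[0,0,0,-0.2,0,4,0.2],[0,0,0,-0.2,0,4,0.2]]]' 30
python3 - <<'E'
from h import *
s=observe();p=np.array(s["ee_pos"]);w=s["eef_rot"];R0=Ro.from_quat([*w[1:],w[0]])
d=Ro.from_euler('z',-1.313).apply([1,0,0])
off=-np.arctan2(3,137)
for a in np.arange(0.1,1.75,.08):
    r=137*np.array([-np.cos(a+off)+np.cos(off),np.sin(a+off)-np.sin(off)])
    print(round(a,2),(R0.inv().apply(d*r[0]+[0,0,r[1]])/10).round(2))
E
```

```text
time_s: 11.05
ee_pos: [451.8, -276.6, 72.4]
eef_rot: [-0.001, 0.611, 0.791, -0.001]
force: [-6.9, -4.2, 7.8]
gripper_width: 21.7
gripper_force: 30.0
0.1 [-0.04 -0.   -1.37]
0.18 [-0.17 -0.   -2.46]
0.26 [-0.38 -0.01 -3.53]
0.34 [-0.68 -0.01 -4.59]
0.42 [-1.07 -0.01 -5.61]
0.5 [-1.53 -0.01 -6.6 ]
0.58 [-2.07 -0.01 -7.56]
0.66 [-2.69 -0.01 -8.46]
0.74 [-3.38 -0.01 -9.32]
0.82 [-4.130e+00 -1.000e-02 -1.011e+01]
0.9 [-4.940e+00 -1.000e-02 -1.084e+01]
0.98 [-5.810e+00 -1.000e-02 -1.151e+01]
1.06 [-6.74e+00 -1.00e-02 -1.21e+01]
1.14 [ -7.7   -0.   -12.62]
1.22 [ -8.7   -0.   -13.06]
1.3 [ -9.74   0.   -13.42]
1.38 [-10.8    0.   -13.69]
1.46 [-1.188e+01  1.000e-02 -1.388e+01]
1.54 [-1.297e+01  1.000e-02 -1.399e+01]
1.62 [-1.407e+01  1.000e-02 -1.400e+01]
1.7 [-1.516e+01  1.000e-02 -1.393e+01]
```

```bash

python3 -m handwheel '[[[0,0,0,0,0,0,0.4],[0,0,0,0,0,0,0.4],[0,0,0,0,0,0.3,0.4],[0,0,0,0,0,0.3,0.4]]]' 30
python3 -m handwheel '[[[0,0,0,0,0,0,0.2],[0,0,0,0,0,0,0.2],[0,0,0,0,0,0,0.2],[0,0,0,0,0,0,0.2]]]' 30
```

```text
time_s: 11.45
ee_pos: [453.0, -275.8, 68.5]
eef_rot: [-0.0, 0.612, 0.791, 0.0]
force: [0.0, 0.4, 0.1]
gripper_width: 36.5
gripper_force: 0.0
time_s: 11.85
ee_pos: [451.6, -276.1, 68.6]
eef_rot: [-0.001, 0.612, 0.791, -0.0]
force: [-5.3, -4.2, 2.0]
gripper_width: 22.2
gripper_force: 30.0
```

```bash

python3 -m handwheel '[[[0,0,0,0,0,-0.6,0.2],[0,0,0,-0.05,0,-1.4,0.2],[0,0,0,-0.17,0,-2.46,0.2],[0,0,0,-0.38,0,-3.5,0.2],[0,0,0,-0.7,0,-4.6,0.2],[0,0,0,-1.07,0,-5.6,0.2],[0,0,0,-1.07,0,-5.6,0.2]]]'
python3 - <<'E'
from h import *
s=observe();w=s["eef_rot"];R0=Ro.from_quat([*w[1:],w[0]])
print(R0.inv().apply(np.array(s["ee_pos"])-[451.6,-276.1,68.6])/10, R0.inv().apply(s["force"]))
E
```

```text
time_s: 12.55
ee_pos: [454.3, -286.4, 125.5]
eef_rot: [-0.001, 0.612, 0.791, -0.0]
force: [-5.9, -1.2, -4.9]
gripper_width: 22.2
gripper_force: 30.0
[-1.04859171 -0.00955543 -5.6880712 ] [ 0.31438722 -6.05174214  4.86911372]
```

```bash

python3 -m handwheel '[[[0,0,0,-0.46,0,-1.0,0.2],[0,0,0,-1.0,0,-1.96,0.2],[0,0,0,-1.62,0,-2.86,0.2],[0,0,0,-2.31,0,-3.72,0.2],[0,0,0,-3.06,0,-4.51,0.2],[0,0,0,-3.87,0,-5.24,0.2],[0,0,0,-4.74,0,-5.91,0.2],[0,0,0,-5.67,0,-6.5,0.2],[0,0,0,-6.63,0,-7.02,0.2],[0,0,0,-7.63,0,-7.46,0.2]]]'
python3 - <<'E'
from h import *
s=observe();w=s["eef_rot"];R0=Ro.from_quat([*w[1:],w[0]])
print(R0.inv().apply(np.array(s["ee_pos"])-[451.6,-276.1,68.6])/10, R0.inv().apply(s["force"]))
E
```

```text
time_s: 13.55
ee_pos: [473.2, -360.2, 200.0]
eef_rot: [-0.002, 0.612, 0.791, -0.0]
force: [-8.7, 0.2, -4.5]
gripper_width: 22.2
gripper_force: 30.0
[ -8.64424362  -0.05916028 -13.16518697] [ 2.33142203 -8.40215103  4.5437873 ]
```

```bash

python3 -m handwheel '[[[0,0,0,-1.04,0,-0.36,0.2],[0,0,0,-2.1,0,-0.63,0.2],[0,0,0,-3.18,0,-0.82,0.2],[0,0,0,-4.27,0,-0.93,0.2],[0,0,0,-5.37,0,-0.94,0.2],[0,0,0,-6.3,0,-0.88,0.2],[0,0,0,-6.3,0,-0.88,0.2]]]'
python3 - <<'E'
from h import *
s=observe();w=s["eef_rot"];R0=Ro.from_quat([*w[1:],w[0]])
print(R0.inv().apply(np.array(s["ee_pos"])-[451.6,-276.1,68.6])/10, R0.inv().apply(s["force"]))
E
```

```text
time_s: 14.25
ee_pos: [489.3, -423.3, 209.3]
eef_rot: [-0.001, 0.612, 0.791, -0.001]
force: [-10.3, -3.1, 3.1]
gripper_width: 22.4
gripper_force: 30.0
[-15.19940883  -0.06627184 -14.06587572] [ -0.38090707 -10.74744157  -3.03745642]
```

```bash

python3 -m handwheel '[[[0,0,0,0,0,0,0.4],[0,0,0,0,0,0,0.5],[0,0,0,0,0,0,0.5],[0,0,0,0,0,-2,0.5],[0,0,0,0,0,-6,0.5],[0,0,0,0,0,-6,0.5]]]'
python3 - <<'E'
from h import *
go([400,-250,265],-13.5)
t=camera("top");s=camera("side");print(observe()["time_s"])
cv2.imwrite("pics/m6.png",np.hstack([crop(t,220,130,160,160,400,400),crop(s,170,110,160,160,400,400)]))
E
```

```text
time_s: 14.85
ee_pos: [493.2, -423.0, 274.0]
eef_rot: [0.004, 0.612, 0.791, 0.0]
force: [0.9, -0.6, 0.5]
gripper_width: 45.7
gripper_force: 0.0
turn [ 0.4  0.3 28.1] shift [19.09 -4.68  0.75] tool z [ 0.  0. -1.]
14.95
```

View pics/m6.png

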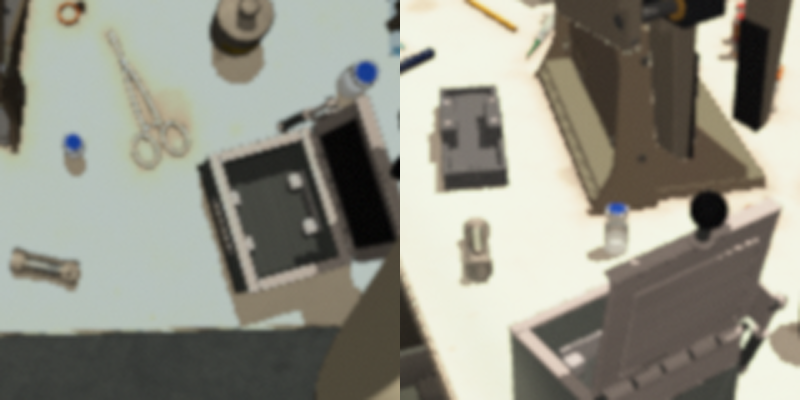

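The flap stays open by itself. The saddle cheeks show at (236,195), (248,243), (296,180) and (310,225), and the shield's ends at (12,262) and (79,273) in the top crop.

```bash
python3 - <<'E'
from h import *
t=camera("top");s=camera("side")
T=lambda p:np.array([220,130])+np.array(p)/2.5
S=lambda p:np.array([170,110])+(np.array(p)-[400,0])/2.5
sh=T([(12,262),(79,273)]);P=onplane(t,sh,18);print(P.round(1),P.mean(0).round(1),np.degrees(np.arctan2(*(P[0]-P[1])[[1,0]])))
print("tri mid",tri(t,sh.mean(0)[None],s,S([(478,250)])).round(1))
c=onplane(t,T([(236,195),(248,243),(296,180),(310,225)]),44);print(c.round(1),c.mean(0).round(1))
d=c[2]+c[3]-c[0]-c[1];print("safe yaw",np.arctan2(d[1],d[0])); 
rim=onplane(t,T([(220,158),(300,134),(343,255),(243,292)]),85);print("inner/outer rim",rim.round(1))
# predicted floor/cheek/mouth for the fit
for x,y in [(472.1,-355.4)]:
    R=Ro.from_euler('z',-1.313)
    m=R.apply([[-40,57,85],[40,57,85],[40,-57,85],[-40,-57,85]])+[x,y,0]
    print("pred inner mouth px in crop",((proj(t,m)-[220,130])*2.5).round(0).tolist())
    m=R.apply([[-30,20,44],[-30,-20,44],[30,20,44],[30,-20,44]])+[x,y,0]
    print("pred cheeks px",((proj(t,m)-[220,130])*2.5).round(0).tolist())
    k=R.apply([-84,0,87.5])+[x,y,0];print("knob",k)
E
```

```text
[[ 431.1 -100.6   18. ]
 [ 418.4 -167.1   18. ]] [ 424.7 -133.8   18. ] 79.2701626414237
tri mid [[ 425.6 -133.7   11.9]]
[[ 489.8 -322.9   44. ]
 [ 442.8 -332.3   44. ]
 [ 503.  -382.4   44. ]
 [ 458.7 -393.5   44. ]] [ 473.6 -357.8   44. ]
safe yaw -1.334512904103005
inner/outer rim [[ 521.3 -303.1   85. ]
 [ 542.1 -379.4   85. ]
 [ 428.  -412.4   85. ]
 [ 396.7 -318.5   85. ]]
pred inner mouth px in crop [[219.0, 163.0], [300.0, 139.0], [339.0, 256.0], [256.0, 281.0]]
pred cheeks px [[235.0, 201.0], [247.0, 241.0], [293.0, 184.0], [306.0, 223.0]]
knob [ 450.68417298 -274.17585117   87.5       ]
```

```bash

python3 - <<'E'
from h import *
go([425.3,-132.5,250],-12.5)
E
```

```text
turn [-0.  -0.1 27.1] shift [29.56  0.94  1.79] tool z [ 0.  0. -1.]
```

```bash

python3 -m handwheel '[[[0,0,0,4,0.2,0,0.6],[0,0,0,8,0.3,0,0.6],[0,0,7,12,0.5,0,0.7],[0,0,14,16,0.6,1,0.7],[0,0,21,20,0.7,3,0.7],[0,0,27.1,24,0.8,6,0.7],[0,0,27.1,28,0.9,9,0.7],[0,0,27.1,29.5,0.9,12,0.7],[0,0,27.1,29.5,0.9,14,0.7],[0,0,27.1,29.5,0.9,16,0.7]]]'
python3 -m handwheel '[[[0,0,0,0,0,0,0.7],[0,0,0,0,0,0,0.7]]]'
python3 - <<'E'
from h import *
go([425.3,-132.5,60],-12.5)
go([425.3,-132.5,4],-12.5)
E
```

```text
time_s: 16.05
ee_pos: [424.1, -132.3, 106.6]
eef_rot: [-0.001, 0.78, 0.626, -0.0]
force: [-0.6, 0.2, 0.2]
gripper_width: 64.7
gripper_force: 0.0
time_s: 16.25
ee_pos: [424.8, -133.2, 108.0]
eef_rot: [-0.001, 0.78, 0.626, -0.0]
force: [-0.9, 0.2, -0.4]
gripper_width: 64.3
gripper_force: 0.0
turn [-0.1 -0.1 -0.1] shift [0.08 0.04 4.8 ] tool z [ 0.  0. -1.]
turn [-0.1 -0.1 -0.1] shift [ 0.07  0.05 10.4 ] tool z [ 0.  0. -1.]
```

```bash

python3 -m handwheel '[[[0,0,0,0,0,3,0.7],[0,0,0,0,0,6,0.7],[0,0,0,0,0,8.5,0.7],[0,0,0,0,0,9.7,0.7],[0,0,0,0,0,10.2,0.7],[0,0,0,0,0,10.2,0.7],[0,0,0,0,0,10.2,0.7]]]'
```

```text
time_s: 16.95
ee_pos: [426.2, -133.7, 7.3]
eef_rot: [0.0, 0.78, 0.625, 0.001]
force: [-0.1, 1.1, 0.1]
gripper_width: 64.5
gripper_force: 0.0
```

```bash

python3 -m handwheel '[[[0,0,0,0,0,0.25,0.7],[0,0,0,0,0,0.25,0.4],[0,0,0,0,0,0.25,0.2],[0,0,0,0,0,0.25,0.2],[0,0,0,0,0,0.25,0.2],[0,0,0,0,0,0.25,0.2],[0,0,0,0,0,0.25,0.2]]]' 40
python3 -m handwheel '[[[0,0,0,0,0,-1,0.2],[0,0,0,0,0,-3,0.2],[0,0,0,0,0,-3,0.2]]]'
python3 - <<'E'
from h import *
s=observe();print(s["wrist_torque"])
go([473.6,-357.5,130],14.6)
E
```

```text
time_s: 17.65
ee_pos: [425.2, -133.3, 3.8]
eef_rot: [-0.0, 0.78, 0.626, 0.0]
force: [-0.8, 0.3, 2.0]
gripper_width: 24.2
gripper_force: 39.9
time_s: 17.95
ee_pos: [426.6, -133.8, 35.6]
eef_rot: [0.001, 0.78, 0.626, 0.001]
force: [-0.5, -0.4, -4.7]
gripper_width: 23.7
gripper_force: 39.9
[-0.05288073 -0.11425453 -0.00912771]
turn [  0.2   0.  -27.2] shift [-20.81   9.48  -9.43] tool z [ 0.  0. -1.]
```

```bash

python3 -m handwheel '[[[0,0,0,0,0,-4,0.2],[0,0,0,0,0,-8,0.2],[0,0,0,-2,1,-11.4,0.2],[0,0,-6,-6,2.7,-11.4,0.2],[0,0,-12,-10,4.5,-11.4,0.2],[0,0,-18,-14,6.4,-11.4,0.2],[0,0,-24,-17,7.8,-11.4,0.2],[0,0,-27.2,-19.5,8.9,-11.4,0.2],[0,0,-27.2,-20.8,9.5,-11.4,0.2],[0,0,-27.2,-20.8,9.5,-11.4,0.2]]]'
python3 -m handwheel '[[[0,0,0,0,0,0,0.2],[0,0,0,0,0,0,0.2]]]'
python3 - <<'E'
from h import *
s=observe();print(s["wrist_torque"])
go([473.6,-357.5,60],14.6)
t=camera("top");s=camera("side");print(observe()["time_s"])
cv2.imwrite("pics/m7.png",np.hstack([crop(t,250,130,110,110,400,400),crop(s,190,120,130,130,400,400)]))
E
```

```text
time_s: 18.95
ee_pos: [472.8, -358.3, 146.9]
eef_rot: [-0.0, 0.613, 0.79, 0.0]
force: [-0.5, 0.9, -3.7]
gripper_width: 23.7
gripper_force: 39.9
time_s: 19.15
ee_pos: [472.4, -355.7, 147.3]
eef_rot: [-0.001, 0.611, 0.791, 0.001]
force: [-1.3, -0.5, -4.1]
gripper_width: 24.0
gripper_force: 39.9
[-0.03534819 -0.07764386  0.02122881]
turn [-0.  -0.1  0. ] shift [-0.22  0.07  8.73] tool z [ 0.  0. -1.]
19.25
```

View pics/m7.png

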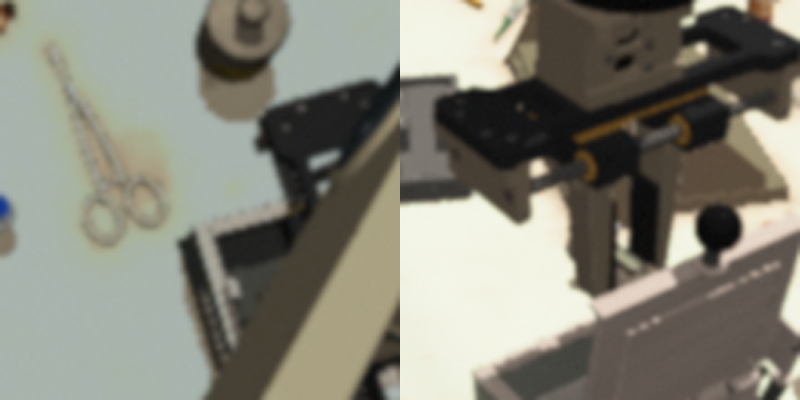

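The shield sits between the fingers at (635,265), over the mouth and in front of the open flap at (690,320). I'm lowering it while watching the force.

```bash

python3 -m handwheel '[[[0,0,0,-0.2,0.07,1.5,0.2],[0,0,0,-0.2,0.07,3,0.2],[0,0,0,-0.2,0.07,4.5,0.2],[0,0,0,-0.2,0.07,6,0.2],[0,0,0,-0.2,0.07,7,0.2],[0,0,0,-0.2,0.07,7.5,0.2],[0,0,0,-0.2,0.07,7.5,0.2]]]'
python3 - <<'E'
from h import *
s=observe();print(s["wrist_torque"])
go([473.6,-357.5,34],14.6)
E
```

```text
time_s: 19.95
ee_pos: [473.6, -358.6, 71.7]
eef_rot: [-0.001, 0.611, 0.791, 0.0]
force: [0.1, -0.1, -2.9]
gripper_width: 24.1
gripper_force: 39.9
[-0.04744584 -0.09140097 -0.02888849]
turn [-0.  -0.1  0. ] shift [0.1  0.03 3.77] tool z [ 0.  0. -1.]
```

```bash

python3 -m handwheel '[[[0,0,0,0.1,0,1,0.2],[0,0,0,0.1,0,1.8,0.2],[0,0,0,0.1,0,2.5,0.2],[0,0,0,0.1,0,2.8,0.2],[0,0,0,0.1,0,2.8,0.2]]]'
python3 -m handwheel '[[[0,0,0,0,0,0.2,0.2],[0,0,0,0,0,0.4,0.2],[0,0,0,0,0,0.5,0.2],[0,0,0,0,0,0.5,0.2]]]'
```

```text
time_s: 20.45
ee_pos: [473.5, -357.6, 44.0]
eef_rot: [-0.001, 0.611, 0.791, 0.0]
force: [0.9, -0.1, -3.0]
gripper_width: 23.9
gripper_force: 39.9
time_s: 20.85
ee_pos: [473.7, -357.8, 39.6]
eef_rot: [-0.0, 0.611, 0.791, 0.0]
force: [-1.0, 0.6, -4.3]
gripper_width: 24.3
gripper_force: 39.9
```

```bash

python3 -m handwheel '[[[0,0,0,0,0,0.2,0.2],[0,0,0,0,0,0.4,0.2],[0,0,0,0,0,0.4,0.2]]]'
python3 -m handwheel '[[[0,0,0,0,0,0.1,0.2],[0,0,0,0,0,0.1,0.2]]]'
python3 -m handwheel '[[[0,0,0,0,0,0.1,0.2],[0,0,0,0,0,0.1,0.2]]]'
```

```text
time_s: 21.15
ee_pos: [473.6, -357.7, 35.3]
eef_rot: [-0.0, 0.611, 0.791, 0.0]
force: [-0.1, -0.7, -4.2]
gripper_width: 23.9
gripper_force: 39.9
time_s: 21.35
ee_pos: [473.7, -357.8, 34.5]
eef_rot: [-0.0, 0.611, 0.791, 0.0]
force: [-0.4, 0.0, -4.3]
gripper_width: 23.9
gripper_force: 39.9
time_s: 21.55
ee_pos: [473.9, -357.9, 33.9]
eef_rot: [-0.0, 0.611, 0.791, 0.0]
force: [-0.5, 0.6, 0.1]
gripper_width: 23.9
gripper_force: 39.9
```

It touched down at the expected height. Now I'll release with a narrow opening and rise.

```bash

python3 -m handwheel '[[[0,0,0,0,0,0,0.3],[0,0,0,0,0,0,0.4],[0,0,0,0,0,0,0.45],[0,0,0,0,0,0,0.45],[0,0,0,0,0,0,0.45]]]'
python3 -m handwheel '[[[0,0,0,0,0,-1.5,0.45],[0,0,0,0,0,-4,0.45],[0,0,0,0,0,-8,0.45],[0,0,0,0.5,0,-12,0.45],[0,0,0,0,0,-17,0.5],[0,0,0,0,0,-22,0.5],[0,0,0,0,0,-24,0.5],[0,0,0,0,0,-24,0.5]]]'
python3 - <<'E'
from h import *
go([489.3,-423.3,272],14.6)
t=camera("top");s=camera("side");print(observe()["time_s"])
cv2.imwrite("pics/m8.png",np.hstack([crop(t,250,130,110,110,400,400),crop(s,190,120,130,130,400,400)]))
E
```

```text
time_s: 22.05
ee_pos: [473.8, -357.9, 33.7]
eef_rot: [-0.0, 0.611, 0.791, 0.0]
force: [-0.4, 0.1, 1.0]
gripper_width: 41.1
gripper_force: 0.0
time_s: 22.85
ee_pos: [475.2, -359.2, 278.9]
eef_rot: [0.004, 0.611, 0.791, 0.0]
force: [-0.3, -0.0, -0.2]
gripper_width: 45.9
gripper_force: 0.0
turn [0.3 0.3 0. ] shift [-6.55 -0.26  0.73] tool z [ 0.  0. -1.]
22.95
```

```bash

python3 -m handwheel '[[[0.3,0.3,0,-3,-0.2,0,0.5],[0.3,0.3,0,-6.5,-0.2,0,0.5],[0.3,0.3,0,-6.5,-0.2,0.5,0.5],[0.3,0.3,0,-6.5,-0.2,0.5,0.5]]]'
python3 - <<'E'
from h import *
go([489.5,-423.3,209.3],14.6)
t=camera("top");s=camera("side");print(observe()["time_s"])
cv2.imwrite("pics/m9.png",np.hstack([crop(t,280,150,100,100,400,400),crop(s,230,120,130,130,400,400)]))
E
```

```text
time_s: 23.35
ee_pos: [487.0, -420.6, 265.7]
eef_rot: [-0.006, 0.612, 0.791, 0.0]
force: [-0.2, 1.1, -0.1]
gripper_width: 46.1
gripper_force: 0.0
turn [-0.4 -0.6 -0. ] shift [-0.38  0.21  5.64] tool z [ 0.  0. -1.]
23.45
```

View pics/m9.png

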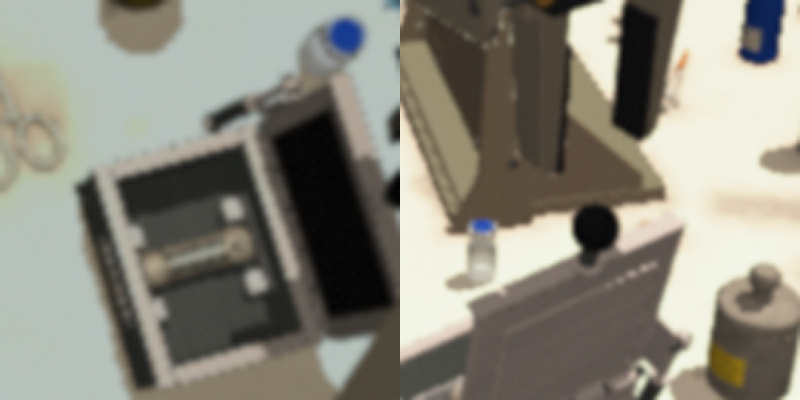

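The shield lies in the saddles at (200,255), between the cheeks and under the open flap. The fingers at (545,170) and (640,138) are above the knob at (595,230). I'll work out the flap angle from the knob's pixel.

```bash
python3 - <<'E'
from h import *
s=camera("side");off=-np.arctan2(3,137)
d=Ro.from_euler('z',-1.318).apply([1,0,0])
for a in (0,1.6,1.65,1.7,1.75):
    r=137*np.array([-np.cos(a+off)+np.cos(off),np.sin(a+off)-np.sin(off)])
    P=np.array([452.3,-276.1,87.5])+d*r[0]+[0,0,r[1]]
    print(a,P.round(1),proj(s,P).round(1))
print("seen open 293.4 194.7; shut 233.6 215.7")
go([491.5,-428.5,207.5],14.6)
E
```

```text
0 [ 452.3 -276.1   87.5] [[233.9 216.3]]
1.6 [ 486.8 -409.7  227.5] [[285.3 186.9]]
1.65 [ 488.5 -416.3  227.3] [[288.3 189. ]]
1.7 [ 490.2 -422.9  226.7] [[291.3 191.4]]
1.75 [ 491.9 -429.5  225.8] [[294.4 194. ]]
seen open 293.4 194.7; shut 233.6 215.7
turn [-0.3 -0.4  0.1] shift [-0.95  0.19  6.02] tool z [ 0.  0. -1.]
```

```bash

python3 -m handwheel '[[[-0.3,-0.4,0,-0.9,0.15,1,0.5],[-0.3,-0.4,0,-0.95,0.15,3,0.5],[-0.3,-0.4,0,-0.95,0.15,5,0.5],[-0.3,-0.4,0,-0.95,0.15,5.8,0.5],[-0.3,-0.4,0,-0.95,0.15,5.8,0.5],[-0.3,-0.4,0,-0.95,0.15,5.8,0.5]]]'
python3 - <<'E'
from h import *
go([491.5,-428.5,207],14.6)
E
```

```text
time_s: 24.1
ee_pos: [492.0, -430.1, 211.1]
eef_rot: [0.001, 0.611, 0.792, -0.0]
force: [-0.1, 0.3, 1.3]
gripper_width: 45.9
gripper_force: 0.0
turn [0.  0.1 0.1] shift [ 0.17 -0.01  0.41] tool z [ 0.  0. -1.]
```

```bash

python3 -m handwheel '[[[0,0,0,0.1,0,0.4,0.5],[0,0,0,0.1,0,0.4,0.2],[0,0,0,0.1,0,0.4,0.2],[0,0,0,0.1,0,0.4,0.2],[0,0,0,0.1,0,0.4,0.2]]]' 35
python3 - <<'E'
from h import *
s=observe();p=np.array(s["ee_pos"]);w=s["eef_rot"];R0=Ro.from_quat([*w[1:],w[0]])
d=Ro.from_euler('z',-1.318).apply([1,0,0]);off=-np.arctan2(3,137)
f=lambda a:137*np.array([-np.cos(a+off),np.sin(a+off)])
print(R0.inv().apply(s["force"]),R0.inv().apply(p-[451.6,-276.1,68.6])/10)
for a in np.arange(1.66,-.01,-.08):
    r=f(a)-f(1.74); v=R0.inv().apply(d*r[0]+[0,0,r[1]])/10
    print(round(a,2),[round(float(x),2) for x in v])
E
```

```text
time_s: 24.6
ee_pos: [490.8, -429.3, 206.8]
eef_rot: [0.0, 0.611, 0.791, -0.001]
force: [-4.4, -0.2, 2.6]
gripper_width: 21.8
gripper_force: 35.0
[ 0.95034288 -4.33178619 -2.59544491] [-15.82906288  -0.09589174 -13.80411323]
1.66 [1.09, 0.0, -0.12]
1.58 [2.18, 0.01, -0.15]
1.5 [3.28, 0.01, -0.09]
1.42 [4.37, 0.01, 0.05]
1.34 [5.44, 0.02, 0.28]
1.26 [6.49, 0.02, 0.6]
1.18 [7.51, 0.02, 0.99]
1.1 [8.49, 0.03, 1.47]
1.02 [9.44, 0.03, 2.03]
0.94 [10.33, 0.03, 2.66]
0.86 [11.18, 0.03, 3.35]
0.78 [11.96, 0.04, 4.12]
0.7 [12.69, 0.04, 4.94]
0.62 [13.34, 0.04, 5.82]
0.54 [13.92, 0.05, 6.75]
0.46 [14.43, 0.05, 7.72]
0.38 [14.85, 0.05, 8.73]
0.3 [15.2, 0.05, 9.77]
0.22 [15.46, 0.05, 10.84]
0.14 [15.63, 0.05, 11.92]
0.06 [15.72, 0.06, 13.01]
```

```bash

python3 -m handwheel '[[[0,0,0,0.5,0,-0.08,0.2],[0,0,0,1.1,0,-0.14,0.2],[0,0,0,2.2,0,-0.17,0.2],[0,0,0,3.3,0,-0.1,0.2],[0,0,0,4.4,0,0.04,0.2],[0,0,0,5.45,0,0.27,0.2],[0,0,0,6.5,0,0.6,0.2],[0,0,0,7.5,0,1.0,0.2],[0,0,0,8.5,0,1.47,0.2],[0,0,0,8.5,0,1.47,0.2]]]'
python3 - <<'E'
from h import *
s=observe();p=np.array(s["ee_pos"]);w=s["eef_rot"];R0=Ro.from_quat([*w[1:],w[0]])
print(R0.inv().apply(s["force"]),R0.inv().apply(p-[490.8,-429.3,206.8])/10)
E
```

```text
time_s: 25.6
ee_pos: [469.1, -344.5, 191.2]
eef_rot: [-0.001, 0.611, 0.792, 0.0]
force: [-5.1, 2.5, 5.5]
gripper_width: 21.9
gripper_force: 35.0
[ 3.74636759 -4.2780757  -5.46789189] [8.7484996  0.04824509 1.57233421]
```

```bash

python3 -m handwheel '[[[0,0,0,0.95,0,0.56,0.2],[0,0,0,1.83,0,1.19,0.2],[0,0,0,2.68,0,1.88,0.2],[0,0,0,3.46,0,2.65,0.2],[0,0,0,4.19,0,3.47,0.2],[0,0,0,4.84,0,4.35,0.2],[0,0,0,5.42,0,5.28,0.2],[0,0,0,5.93,0,6.25,0.2],[0,0,0,6.35,0,7.26,0.2],[0,0,0,6.7,0,8.3,0.2]]]'
python3 - <<'E'
from h import *
s=observe();p=np.array(s["ee_pos"]);w=s["eef_rot"];R0=Ro.from_quat([*w[1:],w[0]])
print(R0.inv().apply(s["force"]),R0.inv().apply(p-[490.8,-429.3,206.8])/10)
go([452.0,-276.1,68.8],14.6)
E
```

```text
time_s: 26.6
ee_pos: [453.0, -281.7, 107.6]
eef_rot: [0.001, 0.611, 0.791, -0.0]
force: [-1.5, 1.1, -2.5]
gripper_width: 21.9
gripper_force: 35.0
[ 1.40034706 -1.17759962  2.52053233] [15.24233225  0.07416137  9.9008292 ]
turn [0.  0.1 0. ] shift [0.57 0.04 3.88] tool z [ 0.  0. -1.]
```

```bash

python3 -m handwheel '[[[0,0,0,0.15,0,0.6,0.2],[0,0,0,0.27,0,1.2,0.2],[0,0,0,0.37,0,1.8,0.2],[0,0,0,0.45,0,2.4,0.2],[0,0,0,0.5,0,2.9,0.2],[0,0,0,0.53,0,3.3,0.2],[0,0,0,0.55,0,3.5,0.2],[0,0,0,0.55,0,3.6,0.2],[0,0,0,0.55,0,3.6,0.2]]]'
python3 -m handwheel '[[[0,0,0,0,0,0.1,0.2],[0,0,0,0,0,0.2,0.2],[0,0,0,0,0,0.2,0.2]]]'
```

```text
time_s: 27.5
ee_pos: [451.9, -277.1, 72.7]
eef_rot: [0.001, 0.611, 0.791, -0.0]
force: [-1.9, -1.5, -3.4]
gripper_width: 21.9
gripper_force: 35.0
time_s: 27.8
ee_pos: [451.9, -277.1, 70.7]
eef_rot: [0.001, 0.611, 0.791, -0.0]
force: [-1.6, -2.2, -2.8]
gripper_width: 22.0
gripper_force: 35.0
```

```bash

python3 -m handwheel '[[[0,0,0,0,0,0.1,0.2],[0,0,0,0,0,0.15,0.2],[0,0,0,0,0,0.15,0.2]]]'
python3 -m handwheel '[[[0,0,0,0,0,0.08,0.2],[0,0,0,0,0,0.08,0.2]]]'
python3 -m handwheel '[[[0,0,0,0,0,0.06,0.2],[0,0,0,0,0,0.06,0.2]]]'
```

```text
time_s: 28.1
ee_pos: [451.9, -277.1, 69.2]
eef_rot: [0.001, 0.611, 0.791, -0.0]
force: [-1.9, -4.1, -3.8]
gripper_width: 22.0
gripper_force: 35.0
time_s: 28.3
ee_pos: [451.9, -277.0, 68.4]
eef_rot: [0.001, 0.611, 0.791, -0.0]
force: [-1.9, -4.7, -3.9]
gripper_width: 22.2
gripper_force: 35.0
time_s: 28.5
ee_pos: [451.9, -277.0, 68.2]
eef_rot: [0.001, 0.611, 0.791, -0.0]
force: [-2.7, -4.1, 1.1]
gripper_width: 22.1
gripper_force: 35.0
```

```bash

python3 -m handwheel '[[[0,0,0,0,0,0.05,0.2],[0,0,0,0,0,0.05,0.2]]]'
python3 -m handwheel '[[[0,0,0,0,0,0,0.3],[0,0,0,0,0,0,0.45],[0,0,0,0,0,0,0.55],[0,0,0,0,0,0,0.55],[0,0,0,0,0,0,0.55]]]'
python3 -m handwheel '[[[0,0,0,0,0,-2,0.55],[0,0,0,0,0,-5,0.55],[0,0,0,0,0,-10,0.55],[0,0,0,5,0,-15,0.55],[0,0,0,10,0,-15,0.55],[0,0,0,15,0,-15,0.55],[0,0,0,18,0,-15,0.55],[0,0,0,18,0,-15,0.55]]]'
python3 - <<'E'
from h import *
t=camera("top");s=camera("side");print(observe()["time_s"])
# knob blob in both views, compared with the shut prediction
for n,c,p in(("side",s,(233.7,216)),("top",t,(298,223))):
    x,y=map(int,p);g=c["color"][y-12:y+13,x-12:x+13].max(2)<45
    v,u=np.nonzero(g);print(n,p,len(u),(u.mean()+x-12).round(1) if len(u) else None,(v.mean()+y-12).round(1) if len(u) else None)
E
```

```text
time_s: 28.7
ee_pos: [451.9, -277.0, 68.1]
eef_rot: [0.001, 0.611, 0.791, -0.0]
force: [-5.3, -2.8, 7.8]
gripper_width: 21.9
gripper_force: 35.0
time_s: 29.2
ee_pos: [451.8, -276.6, 67.2]
eef_rot: [0.0, 0.611, 0.791, -0.0]
force: [0.4, -0.4, -0.2]
gripper_width: 50.3
gripper_force: 0.0
time_s: 30.0
ee_pos: [404.3, -98.6, 217.2]
eef_rot: [-0.0, 0.61, 0.792, 0.0]
force: [-0.4, -0.3, -0.1]
gripper_width: 50.3
gripper_force: 0.0
30.1
side (233.7, 216) 63 232.8 215.8
top (298, 223) 58 297.7 222.6
```

The knob is back at its shut position in both views, and the robot is touching nothing. I'm handing the job in.

```bash
python3 -c "
from station import *
print(close_job())"
```

```text
the job is handed in; nothing more can be done
None
```

The syringe shield lies in the safe's saddles with the flap eased fully shut, nothing slammed or dropped and no contact with the vials seen, and I handed the job in at 30 s (no verdict came back).

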